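# Hold a grille's new mounting ear in the welding jig

## Robot

A 6-joint arm with a two-finger parallel gripper is mounted at the origin on the work surface. World frame = base frame: x ahead of the robot, y to its left, z up, the work surface at z = 0. Lengths are in m, angles in degrees, forces in N, time in s.
With the tool pointing down it reaches from about 0.35 to 0.925 m from the base axis. Payload 6.4 kg.
Tool frame: the origin (TCP) lies at the very end of the fingers, on their centre line; the grasp point (between the pads) lies robot.grip_point_offset behind it (robot.grip_point_offset is the distance from the TCP to the grasp point, in m); z points along the fingers, y is the line along which they close (so a half turn about z gives the same grasp; the last joint's range is limited). The gripper opens to 94 mm and grips with 3 to 60 N. Pads are 16 mm wide; open, the fingers measure 119 mm over their backs; the gripper's body (75 mm by 177 mm) begins 78 mm behind the grasp point.
Start: joints at [62.79, 14.043, 89.255, -0, 76.702, -9.975], TCP at [0.193, 0.621, 0.169] pointing down, gripper open.
Joint ranges: [-179.41, 179.41], [-58.25, 129.5], [7.25, 145.43], [-54.29, 234.29], [11.92, 165.04], [-157.13, 157.13]. Speed limits (degrees/s): [147.25, 147.25, 180, 180, 180, 180].

## Interface

Orientations are given as [roll, pitch, yaw] about the fixed x, y, z axes, in that order (R = Rz(yaw) Ry(pitch) Rx(roll)).
In Python, from bench import robot gives the robot as it stands. Calls block until the motion is done:
- robot.move_to(position, orientation): joint-space move of the TCP to a pose.
- robot.servo_line(position, attitude=None, max_speed=0.15, until_force=None): straight line of the TCP; attitude=None keeps the orientation; max_speed is the mean speed in m/s. With until_force (N) it stops when the force on the tool has changed by that much, and returns True; else False.
- robot.set_joints(angles): joint-space move.
- robot.move_gripper(opening, effort=None): finger opening in m; effort is the grip in N (None keeps the last); returns when the fingers have stopped.
- robot.sleep(seconds).
- robot.ik(position, orientation): joint angles nearest the present ones, or None.
- robot.snapshot(name): name is "side" or "top"; returns a dict with "img" (420x560x3 uint8, blue, green, red), "vfov" (degrees; the focal length in pixels is half the picture's height over the tangent of half this angle, whatever the lens; pixels are square), "cx", "cy" (the principal point, pixels), "pose" (4x4, takes a point from camera to world coordinates). Camera axes: x right, y up, looking along -z (the intrinsics and any distortion apply to the point x, -y, -z); pixel columns grow to the right and rows downward; lengths in m; the calibration is good to about 2 mm. A picture is of the moment at which its call begins. There is no depth.
A pose or a line that the arm cannot do raises robot.PlanningError and nothing moves.
- robot.job_done(): hands the job in; it is judged then, once.
Readings, each from a call of its own:
- robot.current_t(): time.
- robot.current_joints(): joint angles.
- robot.current_joint_velocities(): joint speeds.
- robot.current_joint_efforts(): joint torques, N m.
- robot.current_ee_pos(): TCP position.
- robot.current_tool_rot(): TCP orientation.
- robot.current_contact_force(): force on the tool from outside, world axes, zero at the start.
- robot.current_moment(): the same for the moment, N m.
- robot.current_grip_width(): finger opening in m.
- robot.current_gripper_force(): force on a finger pad.
Only numpy, scipy, OpenCV 4.12 (cv2) and the standard library are available. Lean on these libraries where they do the work, as an engineer would, in place of code of your own. Each camera call takes 0.05 s, during which the arm holds its last target. There are 200 camera calls.

## Task

The broken grille is clamped on the welding jig and its new orange mounting ear lies on the bench. Lay the ear flat on the jig's aluminium bed, rib up, slide its tongue fully home into the socket at the end of the grille, and press the ear down on the bed and sideways against the steel fence together, with one firm diagonal push, as if for tacking it. Finish while holding it so: do not let go or ease off, and leave the other things on the bench where they are.

Things in the scene. Friction and masses are not known exactly. Their poses are not given: they have to be found in the camera images.
- ear: the new mounting ear, printed orange plastic, 0.1 kg: a flat plate 56 mm (x) by 90 mm (y), 6 mm thick, a tongue at its +y end and a rib on top. Origin: centre of the underside of the 56 x 90 plate; z up. Its +x long edge, 28 mm from the origin and farther from the rib, goes against the fence. Starts flat on the bench, rib up
- rib (a point): middle of the top of the ear's rib, by which the ear can be gripped: at x = -10, y = +5, z = 40 mm of the ear; axes as the ear's. The rib is 10 mm thick (x), 60 mm long (y) and stands 34 mm above the plate
- tongue (a point): middle of the tip of the ear's tongue, at its underside: y = +70 mm of the ear; axes as the ear's. The tongue is 40 mm wide, 25 mm long and 6 mm thick; the plate's end stands out 8 mm on each side of its root as shoulders
- jig: jig board fixed on the bench, brown wood, 15 mm thick, x from -130 to +82, y from -110 to +490 mm; carries bed, fence, grille and, on the grille's -x side, two toggle clamps with red handles (91 mm above the bench). Origin on its underside, below home; x points square to the fence and towards it, y along the fence towards socket and grille, z up
- home (a point): on the top of the bed, 21 mm above the bench; axes as the jig's. With the ear fully home and against fence and bed, the ear's origin is here and its axes lie along these
- socket (a point): middle of the lower edge of the socket's mouth, level with the bed's top, 45 mm along y from home; axes as the jig's. The dark moulded socket stands out from the grille's end: slot 43 mm wide (flared to about 48 at the mouth), from 1 mm below to 7.5 mm above the bed's top, 28 mm deep, runs along +y; its outside top is 12 mm above the bed. Fully home, the ear's shoulders meet the mouth
- bed: aluminium plate on which the ear is laid, 75 mm (x) by 145 mm (y), 6 mm thick, its top 21 mm above the bench. Origin: centre of its underside; axes as the jig's. From home it reaches -47 to +28 mm in x and -100 to +45 mm in y. Rigid; the smooth ear slides on it with friction about 0.25
- fence: steel angle 40 x 40 x 4 mm along the bed's +x side, 140 mm long, rigid, its top 34 mm above the bed. Its upright face towards the bed lies at x = +28 mm from home and runs from y = -100 to +40 mm. Origin: at the foot of that face (15 mm above the bench), middle of its length; axes as the jig's
- grille: black car grille clamped on the jig board: 150 mm wide (x), y from 73 to 440 mm, its top 63 mm above the bench, with a bright trim strip and a round emblem seat. Origin and axes: those of the jig
- spray_can: bystander: blue spray can, 56 mm across, 190 mm tall, standing; origin at the centre of its underside
- filler_tin: bystander: yellow filler tin, 84 mm across, 62 mm tall, standing; origin at the centre of its underside
- dolly: bystander: dark steel panel beater's block, 55 x 95 x 34 mm; origin at the centre of its underside
- scraper: bystander: spatula-like scraper, 200 mm long, lying flat; origin at the middle of its length, below it
Things that resemble listed ones, but are neither listed nor needed, are in the scene too. There is more than one size of the ear; the job needs the largest.

How it is judged (in metres and radians):
At the end, for the whole second after the job is handed in: For the last second the robot presses the ear (over 3 N) so that it bears on bed and fence with over 3 N each; the tongue is home within 3 mm, the edge on the fence and the plate on the bed within 2 mm, flat and square within 2 degrees, at rest (x of ear in the frame of home between -0.002 and 0.003 m and y of ear in the frame of home between -0.003 and 0.003 m and y of tongue in the frame of home above 0.066 m and z of ear in the frame of home between -0.002 and 0.002 m and angle between the y axis of ear and the y axis of home, either way round below 0.035 rad and angle between ear's own z axis and vertical below 0.035 rad and contact force between ear and fence above 3 N and contact force between ear and bed above 3 N and contact force between any of the fingers, the arm and ear above 3 N and linear speed of ear below 0.01 m/s); the arm keeps its last pose, push and grip.
It fails at once if a bystander is shifted by more than 25 mm or knocked over (distance of any of spray_can, filler_tin, dolly, scraper from where it was at the start of the episode above 0.025 m or angle between any of spray_can, filler_tin's own z axis and vertical above 0.5 rad).
It also fails if it takes over 43 s, if anything falls off the work surface, if the arm or the gripper's body presses on something with over 40 N, if the wrist force passes 120 N, or if a joint passes its speed limit or range.

## Working session

There is one attempt and no reset: what is moved stays moved. The work goes in short steps, each a Python script; the robot and the scene stay as the last script left them, time stands still between calls to the robot, and variables do not carry over. Pictures are saved under pics/ and viewed, at most 10 in all, crops included, and the job is handed in when it is done.

```bash
ls; mkdir -p pics; python3 - <<'E'
from bench import robot
import cv2,numpy as np,pickle
for n in("side","top"):
    s=robot.snapshot(n); pickle.dump(s,open(n+".pkl","wb")); cv2.imwrite(f"pics/{n}0.png",s["img"])
    print({k:v for k,v in s.items() if k!="img"})
print(robot.grip_point_offset,robot.current_tool_rot(),robot.current_t())
E
```

```text
pics
{'vfov': 48.549828050055844, 'cx': 278.0075974815698, 'cy': 210.8738302555887, 'pose': array([[-0.98255437,  0.13799686, -0.12467469,  0.39028407],
       [-0.18592819, -0.74401723,  0.64177026,  0.64758804],
       [-0.00419784,  0.65375472,  0.75669489,  0.9217532 ],
       [ 0.        ,  0.        ,  0.        ,  1.        ]])}
{'vfov': 42.9856612560807, 'cx': 281.5591365221557, 'cy': 210.28958470147876, 'pose': array([[-3.76899025e-03,  9.81264224e-01, -1.92629999e-01,
         2.31369180e-01],
       [-9.99992720e-01, -3.58355090e-03,  1.31107573e-03,
        -1.05737335e-01],
       [ 5.96212300e-04,  1.92633538e-01,  9.81270587e-01,
         1.61440604e+00],
       [ 0.00000000e+00,  0.00000000e+00,  0.00000000e+00,
         1.00000000e+00]])}
0.0188 [-1.79906080e+02 -1.63388054e-02  1.62767355e+02] 0.1
```

View pics/top0.png

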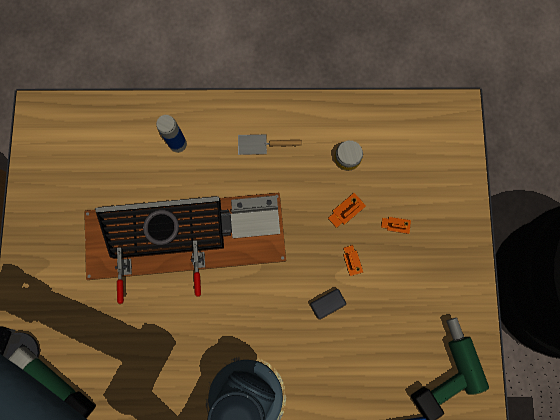

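View pics/side0.png

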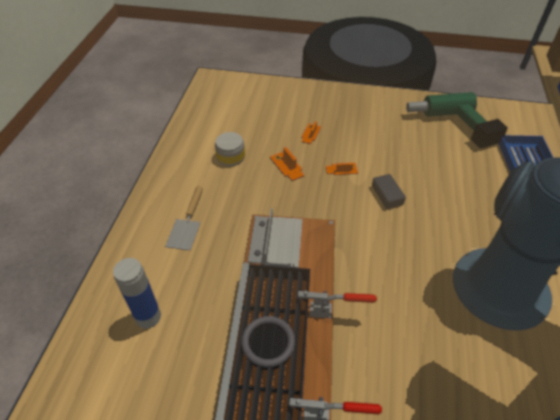

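The top view shows three orange ears, at about (347,210), (396,225) and (352,261). The first looks largest, and I'll measure all three to check. The jig is at left-centre, with its bed at (255,222), the fence on the far (+x) side, and the socket to the image left (+y world).

```bash
cat > h.py <<'E'
import numpy as np,cv2,pickle
def ray(s,uv):
    h=s["img"].shape[0]; f=h/2/np.tan(np.radians(s["vfov"])/2)
    uv=np.atleast_2d(np.array(uv,float)); T=s["pose"]
    d=np.c_[(uv[:,0]-s["cx"])/f,-(uv[:,1]-s["cy"])/f,-np.ones(len(uv))]@T[:3,:3].T
    return T[:3,3],d
def onplane(s,uv,z):
    o,d=ray(s,uv); return o+d*((z-o[2])/d[:,2])[:,None]
def project(s,P):
    h=s["img"].shape[0]; f=h/2/np.tan(np.radians(s["vfov"])/2); T=s["pose"]
    c=(np.atleast_2d(P)-T[:3,3])@T[:3,:3]
    return np.c_[s["cx"]-f*c[:,0]/c[:,2],s["cy"]+f*c[:,1]/c[:,2]]
def orange(img):
    h=cv2.cvtColor(img,cv2.COLOR_BGR2HSV); return cv2.inRange(h,(5,200,90),(16,255,255))
E
python3 - <<'E'
from h import *
for n in("top","side"):
    s=pickle.load(open(n+".pkl","rb")); m=orange(s["img"])
    c,_=cv2.findContours(m,cv2.RETR_EXTERNAL,cv2.CHAIN_APPROX_NONE)
    for k in c:
        if cv2.contourArea(k)<60: continue
        P=onplane(s,k[:,0],0.006)[:,:2]; r=cv2.minAreaRect((P*1000).astype(np.float32))
        print(n,k[:,0].mean(0).round(),np.round(r[0],0),np.round(r[1],0),round(r[2],1))
    x0,y0,w,h=(190,175,230,110) if n=="top" else (235,110,140,170)
    k=3.4
    cv2.imwrite(f"pics/{n}1.png",cv2.resize(s["img"][y0:y0+h,x0:x0+w],None,fx=k,fy=k,interpolation=cv2.INTER_CUBIC))
E
```

```text
top [351. 261.] [ 394. -320.] [87. 43.] 14.9
top [396. 224.] [ 502. -456.] [87. 42.] 80.8
top [346. 210.] [ 546. -305.] [ 56. 115.] 40.0
side [342. 169.] [ 396. -316.] [82. 38.] 17.3
side [287. 167.] [ 546. -302.] [ 51. 109.] 39.7
side [310. 132.] [ 503. -456.] [88. 37.] 80.0
```

View pics/top1.png

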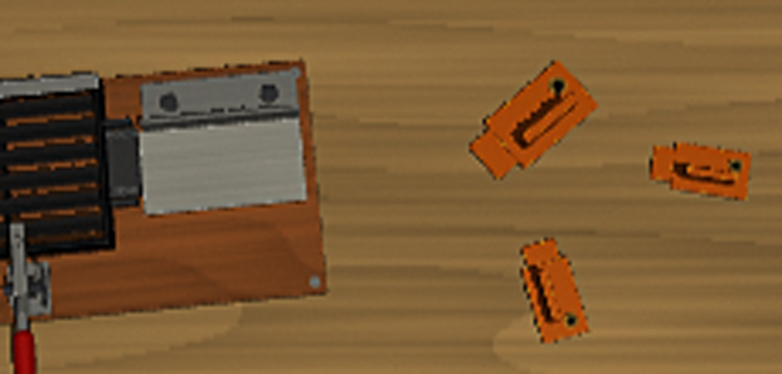

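View pics/side1.png

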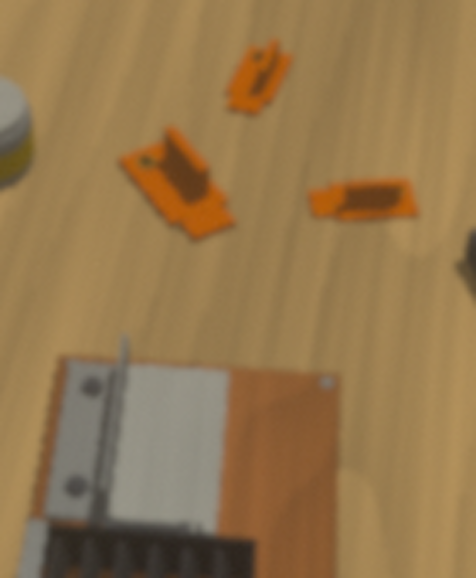

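The largest ear (side 287,167; top 346,210) measures 56 x 115 mm at yaw 40°. The other two are about 87 x 42 mm, so this is the one wanted. Its tongue points to +y/-x and its rib is on the -x side, as specified. Next is the jig: the bed spans top-crop pixels (140–305, 120–215) and the socket is at (122,160).

```bash
python3 - <<'E'
from h import *
s=pickle.load(open("top.pkl","rb"));t=pickle.load(open("side.pkl","rb"))
for n,s,roi in(("top",s,(222,185,70,60)),("side",t,(245,205,65,70))):
    x,y,w,h=roi; hv=cv2.cvtColor(s["img"],cv2.COLOR_BGR2HSV)
    m=np.zeros(hv.shape[:2],np.uint8); m[y:y+h,x:x+w]=cv2.inRange(hv,(0,0,150),(180,50,255))[y:y+h,x:x+w]
    c=max(cv2.findContours(m,0,1)[0],key=cv2.contourArea)
    r=cv2.minAreaRect((onplane(s,c[:,0]+0,0.021)[:,:2]*1000).astype(np.float32)); print(n,"bed",r, cv2.boxPoints(cv2.minAreaRect(c)).round().tolist())
    b=cv2.inRange(hv,(5,120,40),(14,215,190)); b=cv2.morphologyEx(b,cv2.MORPH_OPEN,np.ones((3,3)))
    k=max(cv2.findContours(b&~orange(s["img"]),0,1)[0],key=cv2.contourArea); 
    q=cv2.convexHull(k); P=onplane(s,q[:,0],0.015)[:,:2]*1000
    r=cv2.minAreaRect(P.astype(np.float32)); print("board",r,cv2.contourArea(k)); print(np.c_[q[:,0],P.round()].astype(int).tolist())
E
```

```text
top bed ((476.35882568359375, 42.055206298828125), (3.053100109100342, 0.0), -179.19046020507812) [[232.0, 233.0], [232.0, 233.0], [232.0, 232.0], [232.0, 232.0]]
board ((428.33843994140625, 5.344024658203125), (96.9918212890625, 243.15530395507812), 5.5004754066467285) 1862.0
[[283, 232, 478, -112], [284, 244, 442, -115], [284, 254, 411, -115], [281, 261, 390, -106], [261, 263, 385, -46], [240, 265, 379, 17], [208, 268, 370, 113], [205, 268, 370, 122], [204, 252, 418, 126], [204, 250, 424, 126], [223, 236, 467, 70], [280, 229, 487, -103]]
side bed ((526.3592529296875, 13.82141399383545), (12.96242618560791, 44.60533142089844), 6.164716720581055) [[269.0, 260.0], [271.0, 244.0], [276.0, 245.0], [275.0, 261.0]]
board ((388.8659362792969, 245.93643188476562), (54.547157287597656, 174.4862518310547), 4.785977840423584) 2060.0
[[311, 317, 414, 162], [328, 318, 378, 157], [332, 319, 369, 158], [332, 322, 368, 165], [330, 387, 357, 304], [329, 401, 356, 330], [327, 401, 359, 331], [303, 398, 405, 334], [302, 397, 407, 332], [302, 394, 408, 327], [306, 326, 421, 185], [307, 318, 422, 166], [308, 317, 420, 163]]
```

```bash
python3 - <<'E'
from h import *
s=pickle.load(open("top.pkl","rb"));t=pickle.load(open("side.pkl","rb"))
for n,s,seed in(("top",s,(255,224)),("side",t,(285,240))):
    im=cv2.GaussianBlur(s["img"],(0,0),.7); print(im[seed[1],seed[0]])
    m=np.zeros((422,562),np.uint8)
    cv2.floodFill(im.copy(),m,seed,0,(24,)*3,(24,)*3,4|cv2.FLOODFILL_MASK_ONLY|cv2.FLOODFILL_FIXED_RANGE|(255<<8))
    m=m[1:-1,1:-1]; c=max(cv2.findContours(m,0,1)[0],key=cv2.contourArea)
    q=cv2.approxPolyDP(c,3,True)[:,0]; print(n,cv2.contourArea(c),np.c_[q,(onplane(s,q,.021)*1000).round()[:,:2]].astype(int).tolist())
    print(cv2.minAreaRect((onplane(s,c[:,0],0.021)[:,:2]*1000).astype(np.float32)))
E
```

```text
[115 128 131]
top 1058.5 [[277, 210, 545, -94], [231, 214, 533, 46], [233, 236, 466, 39], [279, 233, 474, -100]]
((503.97686767578125, -27.170745849609375), (73.34765625, 143.19113159179688), 5.287288665771484)
[133 146 149]
side 1288.5 [[273, 218, 547, -91], [268, 261, 533, 40], [297, 265, 464, 39], [301, 220, 476, -97]]
((506.226318359375, -27.509193420410156), (73.75830841064453, 140.67608642578125), 5.287269592285156)
```

Both views agree on the bed: centre about (0.505, -0.0275), yaw 5.3°, size about 73 x 142 mm against the nominal 75 x 145. That puts home at about (0.512, 0.001). The ear's origin is at about (0.554, -0.314) and the rib at (0.543, -0.317). Going to grasp.

```bash
python3 - <<'E'
from bench import robot
import cv2,numpy as np
O=[180,0,130]
p=robot.current_ee_pos(); robot.servo_line([p[0],p[1],.27],max_speed=.2)
robot.move_gripper(.05)
robot.move_to([.543,-.316,.25],O)
robot.servo_line([.543,-.316,.06],max_speed=.15)
print(robot.current_t(),robot.current_joints())
for n in("side","top"):
    s=robot.snapshot(n)["img"]; x,y=(200,60) if n=="side" else (260,130)
    cv2.imwrite(f"pics/{n}2.png",cv2.resize(s[y:y+180,x:x+200],None,fx=3,fy=3))
a=cv2.imread("pics/side2.png");b=cv2.imread("pics/top2.png")
cv2.imwrite("pics/both2.png",cv2.resize(np.hstack([a,b]),(800,360)))
E
```

```text
6.4833 [-4.05217135e+01  1.77349534e+01  9.67018217e+01 -8.17352605e-04
  6.54402778e+01 -8.05207989e+01]
```

View pics/both2.png

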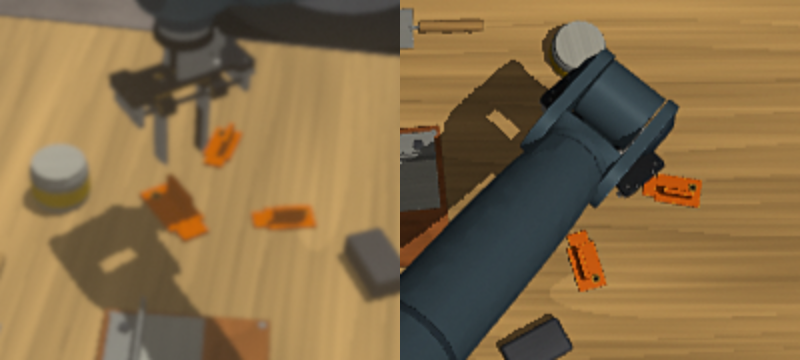

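In the side view (left half) the open fingers, with tips near (160,158) and (203,148), straddle the rib at about (178,200). The top view is blocked by the arm. Gripping now.

```bash
python3 - <<'E'
from bench import robot
import cv2,numpy as np
print(robot.servo_line([.543,-.316,.011],max_speed=.1,until_force=8),robot.current_ee_pos())
robot.move_gripper(0,60)
print(robot.current_grip_width(),robot.current_gripper_force(),robot.current_contact_force())
robot.servo_line([.543,-.316,.11],max_speed=.15)
# home R: approach 40mm back along jig y, 10 mm off fence, 40 mm above bed
th=np.radians(5.3);c,s=np.cos(th),np.sin(th)
H=np.array([.512,.001]); R=np.array([[c,-s],[s,c]])
g=H+R@np.array([-10-5,5-38])
robot.move_to([*g,.11],[180,0,95.3])
robot.servo_line([*g,.060],max_speed=.1)
print(g,robot.current_t(),robot.current_grip_width(),robot.current_ee_pos(),robot.current_tool_rot(),robot.current_contact_force())
im=[]
for n in("side","top"):
    q=robot.snapshot(n)["img"]; x,y=(200,120) if n=="side" else (190,140)
    im.append(q[y:y+180,x:x+200])
cv2.imwrite("pics/both3.png",cv2.resize(np.hstack(im),(800,360),interpolation=cv2.INTER_CUBIC))
E
```

```text
False [ 0.54307993 -0.31608881  0.01096134]
0.00033079888243911217 0.0 [-0.05485669  0.19637255  0.6718522 ]Traceback (most recent call last):
  File "<stdin>", line 11, in <module>
bench.PlanningError: the arm cannot take that pose within its joint ranges
```

The gripper closed to 0 mm, so it missed the rib. I'll lift, look again and check the reachable yaw.

```bash
python3 - <<'E'
from bench import robot
from h import *
print(robot.current_ee_pos(),robot.current_tool_rot(),robot.current_joints())
for z in(.04,.08,.11,.15):
  for y in (95.3,-84.7): print(z,y,robot.ik([.5,-.033,z],[180,0,y]))
robot.servo_line([.543,-.316,.2],max_speed=.2); robot.move_gripper(.05)
im=[]
s=robot.snapshot("side"); pickle.dump(s,open("side4.pkl","wb"))
k=max(cv2.findContours(orange(s["img"])[:,:],0,1)[0],key=cv2.contourArea)
for z in(.006,):print(cv2.minAreaRect((onplane(s,k[:,0],z)[:,:2]*1000).astype(np.float32)))
p=robot.current_ee_pos();print(p,project(s,p),project(s,[.543,-.317,.040]))
q=s["img"][60:240,200:400]; cv2.imwrite("pics/s4.png",cv2.resize(q,None,fx=3.3,fy=3.3,interpolation=cv2.INTER_CUBIC))
E
```

```text
[ 0.54237429 -0.31547674  0.10889979] [-1.79980940e+02 -1.02218985e-01  1.30000505e+02] [-4.05218673e+01  1.44690319e+01  9.52852109e+01 -2.09024964e-03
  7.03497194e+01 -8.05216847e+01]
0.04 95.3 [-16.76193602   3.35967485 115.93436566   0.          60.70595949
 -22.06193602]
0.04 -84.7 None
0.08 95.3 [-16.76193602  -0.20063393 114.7761188    0.          65.42451512
 -22.06193602]
0.08 -84.7 None
0.11 95.3 [-16.76193602  -2.54662039 113.62657863   0.          68.92004176
 -22.06193602]
0.11 -84.7 None
0.15 95.3 [-16.76193602  -5.2353644  111.73448441   0.          73.50087999
 -22.06193602]
0.15 -84.7 None
((546.8327026367188, -302.11834716796875), (51.234676361083984, 110.46073150634766), 39.51243209838867)
[ 0.54300601 -0.3159974   0.20003537] [[290.64822074 106.15491301]] [[289.77753707 152.97845044]]
```

View pics/s4.png

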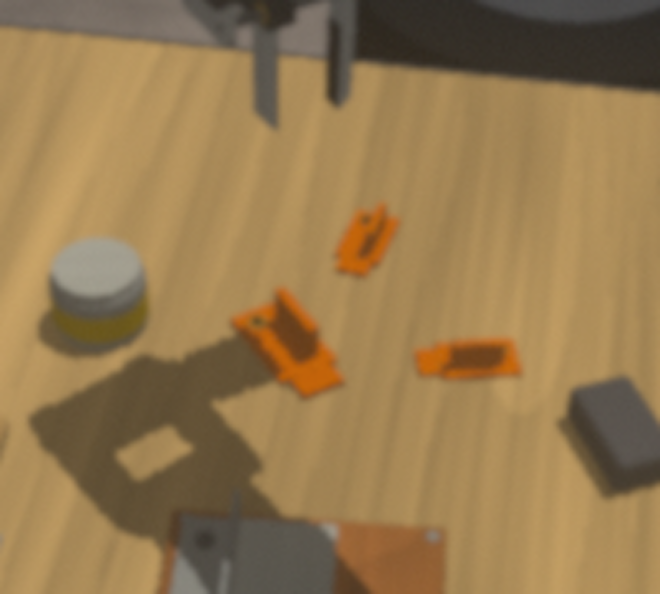

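The side view settles it: the rib top is at about (290.6,154), where it was predicted (289.8,153). The fingertips are at about (292,95), but the reported TCP projects to row 106. So the real tips are higher than the reported TCP, and the fingers closed above the rib; the ear hasn't moved. I'll compute that offset, then descend by force until the tips touch the plate.

```bash
python3 - <<'E'
from bench import robot
from h import *
s=pickle.load(open("side4.pkl","rb"))
o,d=ray(s,[292,94.5]); d=d[0]
t=(-.316-o[1])/d[1]; print("on y=-.316:",o+t*d)
print([ (z,project(s,[.543,-.316,z]).round(1).tolist()) for z in(.2,.22,.24)])
print(robot.current_t(),robot.current_joints(),robot.current_grip_width(),robot.current_tool_rot())
th=np.radians(5.3);c,q=np.cos(th),np.sin(th)
g=np.array([.512,.001])+np.array([[c,-q],[q,c]])@np.array([-15,-33]);print(g)
for O in([180,0,95.3],[-180,0,95.3],[180,0,100]): print(robot.ik([.5,-.0333,.11],O),robot.ik([*(np.array([.5,-.0333])),.11],O))
E
```

```text
on y=-.316: [ 0.54019017 -0.316       0.23553745]
[(0.2, [[290.7, 106.2]]), (0.22, [[290.8, 99.6]]), (0.24, [[290.9, 92.9]])]
10.45 [-4.05213004e+01  9.79807674e+00  9.08966957e+01 -4.28123300e-04
  7.93029769e+01 -8.05226954e+01] 0.049818007047382803 [-1.79999956e+02  2.28914222e-03  1.30001474e+02]
[-11.37564109 -34.24347385]
[-16.79563974  -2.5437713  113.62383432   0.          68.91993698
 -22.09563974] [-16.79563974  -2.5437713  113.62383432   0.          68.91993698
 -22.09563974]
[-1.67956397e+01 -2.54377130e+00  1.13623834e+02 -2.54444375e-14
  6.89199370e+01 -2.20956397e+01] [-1.67956397e+01 -2.54377130e+00  1.13623834e+02 -2.54444375e-14
  6.89199370e+01 -2.20956397e+01]
[-16.79563974  -2.5437713  113.62383432   0.          68.91993698
 -26.79563974] [-16.79563974  -2.5437713  113.62383432   0.          68.91993698
 -26.79563974]
```

The planning error was my own mm/m slip. The real tips sit about 35 mm above the reported TCP, so I'll descend by force to the plate.

```bash
python3 - <<'E'
from bench import robot
from h import *
robot.servo_line([.543,-.316,.02],max_speed=.15)
robot.sleep(.1)
try: print(robot.servo_line([.543,-.316,-.036],max_speed=.04,until_force=6))
except robot.PlanningError as e: print(e)
p=robot.current_ee_pos();print(p,robot.current_contact_force(),robot.current_t())
robot.servo_line([.543,-.316,p[2]+.003],max_speed=.05)
robot.move_gripper(0,60)
print(robot.current_grip_width(),robot.current_gripper_force(),robot.current_contact_force(),robot.current_t())
E
```

```text
True
[ 0.54284257 -0.31585504 -0.03027416] [-0.67433377  0.71541382  5.42243146] 13.0417
0.009252661905560093 59.999844431877136 [ 0.58478946 -0.07279114 -0.19455867] 13.9917
```

The ear is gripped (width 9.3 mm at 60 N), with its underside 27.3 mm above the reported TCP. Lifting and moving to just short of the socket, above the bed.

```bash
python3 - <<'E'
from bench import robot
from h import *
robot.servo_line([.543,-.316,.07],max_speed=.2)
th=np.radians(5.3);c,q=np.cos(th),np.sin(th)
g=np.array([.512,.001])+np.array([[c,-q],[q,c]])@np.array([-.016,-.033])
robot.move_to([*g,.07],[180,0,95.3])
robot.servo_line([*g,.015],max_speed=.15); robot.sleep(.2)
print(g,robot.current_t(),robot.current_grip_width(),robot.current_ee_pos(),robot.current_contact_force())
s=robot.snapshot("side"); t=robot.snapshot("top")
pickle.dump((s,t),open("5.pkl","wb"))
im=[cv2.resize(s["img"][170:300,220:350],(400,400),interpolation=cv2.INTER_CUBIC),cv2.resize(t["img"][170:270,190:290],(400,400),interpolation=cv2.INTER_CUBIC)]
cv2.imwrite("pics/both5.png",np.hstack(im))
E
```

```text
[ 0.49911663 -0.03333684] 16.4417 0.009742620360102415 [ 0.50029076 -0.03377576  0.01628851] [-0.33472006 -0.01812241 -1.0656665 ]
```

View pics/both5.png

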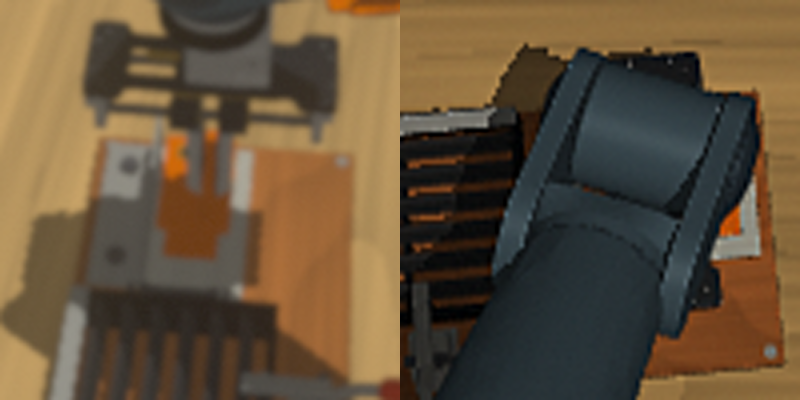

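In the side view the ear is level above the bed. Its tongue tip edge runs from about (165,256) to (224,258) in the crop, short of the socket mouth at row ~285. Now measuring the tongue tip and edges in the jig frame.

```bash
python3 - <<'E'
from h import *
s,t=pickle.load(open("5.pkl","rb"))
th=np.radians(5.3);c,q=np.cos(th),np.sin(th);R=np.array([[c,-q],[q,c]]);H=np.array([.512,.001])
k=130/400
for z in(.0436,.0496):
    P=onplane(s,np.array([[165,255],[224,258],[158,228],[231,232]])*k+[220,170],z)[:,:2]
    print(z,((P-H)@R*1000).round(1).tolist())
P=onplane(s,np.array([[148,150],[138,290],[90,292],[277,306]])*k+[220,170],.021)[:,:2];print(((P-H)@R*1000).round(1).tolist())
E
```

```text
0.0436 [[11.8, 28.8], [-32.6, 27.5], [19.6, 4.1], [-36.1, 2.8]]
0.0496 [[11.3, 33.1], [-32.8, 31.8], [19.1, 8.6], [-36.3, 7.3]]
[[38.1, -90.9], [30.7, 46.8], [66.6, 51.9], [-74.6, 51.6]]
```

The tongue is centred about 9 mm off the fence line, with its tip about 15 mm short of the socket mouth, close to plan. Lowering to the bed, touching the fence, then sliding in under force checks.

```bash
python3 - <<'E'
from bench import robot
from h import *
th=np.radians(5.3);c,q=np.cos(th),np.sin(th);R=np.array([[c,-q],[q,c]]);H=np.array([.512,.001])
P=lambda:np.array(robot.current_ee_pos())
def show(n):
    p=P();f=np.array(robot.current_contact_force());print(n,((p[:2]-H)@R*1000).round(1),round(p[2]*1000,1),"F jig",(f[:2]@R).round(1),f[2].round(1),round(robot.current_t(),2),robot.current_grip_width())
def W(x,y): return H+R@np.array([x,y])
x,y=(P()[:2]-H)@R
a=robot.servo_line([*W(x,y),-.012],max_speed=.03,until_force=5);show(f"bed {a}")
z=P()[2]+.0010
robot.servo_line([*W(x,y),z],max_speed=.03);show("up")
a=robot.servo_line([*W(x+.018,y),z],max_speed=.03,until_force=5);show(f"fence {a}")
xf=((P()[:2]-H)@R)[0]-.0012
robot.servo_line([*W(xf,y),z],max_speed=.03);show("off")
a=robot.servo_line([*W(xf,y+.048),z],max_speed=.03,until_force=8);show(f"home {a}")
s=robot.snapshot("side");pickle.dump(s,open("6.pkl","wb"))
cv2.imwrite("pics/s6.png",cv2.resize(s["img"][190:290,230:330],(500,500),interpolation=cv2.INTER_CUBIC))
E
```

```text
bed True [-15.5 -33.2] -6.6 F jig [0.9 0.3] 1.4 17.23 0.009541582771998743
up [-15.6 -33.2] -5.9 F jig [-0.4 -0.4] -2.0 17.48 0.009425850828246844
fence True [ -9.5 -32.9] -6.4 F jig [-0.3  0. ] 2.2 17.85 0.009111722844199203
off [-10.8 -33.2] -5.7 F jig [ 0.8 -0. ] -0.6 18.1 0.009565093855866201
home True [-10.5   7.5] -5.5 F jig [ 0.5 -2. ] -0.1 19.37 0.009949770063642626
```

View pics/s6.png

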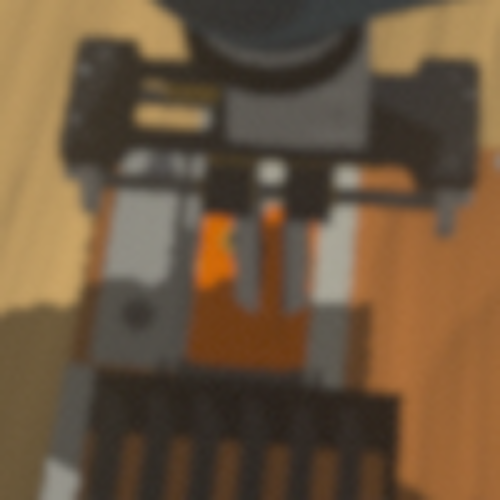

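The tongue is out of sight inside the socket and the plate's end is at the mouth (crop 190–310, row ~372). The tool is at y = +7.5 mm (about +5 nominal), which fits fully home. Now a seating push along +y, then the diagonal push in small steps.

```bash
python3 - <<'E'
from bench import robot
from h import *
th=np.radians(5.3);c,q=np.cos(th),np.sin(th);R=np.array([[c,-q],[q,c]]);H=np.array([.512,.001])
def F():
    f=np.mean([robot.current_contact_force() for _ in range(3)],0); return np.r_[f[:2]@R,f[2]]
def show(n):
    p=np.array(robot.current_ee_pos());print(n,((p[:2]-H)@R*1000).round(1),round(p[2]*1000,1),"F",F().round(1),"M",np.round(robot.current_moment(),2),round(robot.current_t(),2),round(robot.current_grip_width(),4))
p=np.array(robot.current_ee_pos()); x,y=(p[:2]-H)@R; z=p[2]
def go(): robot.servo_line([*(H+R@[x,y]),z],max_speed=.02); robot.sleep(.1)
for i in range(8):
    y+=.0007; go()
    if F()[1]<-10: break
show("seat")
for i in range(14):
    f=F()
    if f[2]>20 and f[0]<-15: break
    if f[2]<=20: z-=.0005
    if f[0]>=-15: x+=.0006
    go(); show(i)
print("cmd",x,y,z)
E
```

```text
seat [-10.3   7.7] -5.4 F [ -1.8 -11.2   0.4] M [-2.63  0.08 -0.08] 20.82 0.0099
0 [-9.7  7.7] -5.9 F [ -1.3 -12.5   0. ] M [-2.64  0.1  -0.08] 21.17 0.0099
1 [-9.1  7.7] -6.1 F [ -3.3 -11.8   2.3] M [-2.49  0.25 -0.11] 21.52 0.0092
2 [-9.2  7.7] -6.1 F [ -7.2 -12.8   8. ] M [-2.47  0.98 -0.06] 21.87 0.0096
3 [-9.2  7.6] -6.2 F [-11.5 -14.1  15.2] M [-2.43  1.69 -0.17] 22.22 0.0099
4 [-9.3  7.6] -6.2 F [-15.9 -13.7  21. ] M [-2.47  2.45 -0.14] 22.57 0.0098
cmd -0.007507871436915474 0.01031672994775119 -0.008157591394551723
```

Bed, fence and socket forces are steady at about 21, 16 and 14 N, and the contact positions fit the geometry. One last check of forces and pose.

```bash
python3 - <<'E'
from bench import robot
from h import *
robot.sleep(.5)
print(robot.current_contact_force(),robot.current_tool_rot(),robot.current_t())
s=robot.snapshot("side");pickle.dump(s,open("7.pkl","wb"))
th=np.radians(5.3);c,q=np.cos(th),np.sin(th);R=np.array([[c,-q],[q,c]]);H=np.array([.512,.001])
im=s["img"].copy()
im=cv2.resize(im[220:280,240:320],(800,600),interpolation=cv2.INTER_CUBIC)
# expected shoulder edge & fence-side edge at plate top when home
for a,b in(((-.028,.045),(.028,.045)),((.028,.045),(.028,-.045))):
    P=[np.r_[H+R@np.array(v),.027] for v in(a,b)]
    u=((project(s,P)-[240,220]+.5)*10).astype(int); cv2.line(im,tuple(map(int,u[0])),tuple(map(int,u[1])),(255,255,0),1)
cv2.imwrite("pics/s7.png",im)
E
```

```text
[-14.89988681 -14.75885263  21.28706186] [-179.2369006     0.29011874   95.47880825] 23.0667
```

View pics/s7.png

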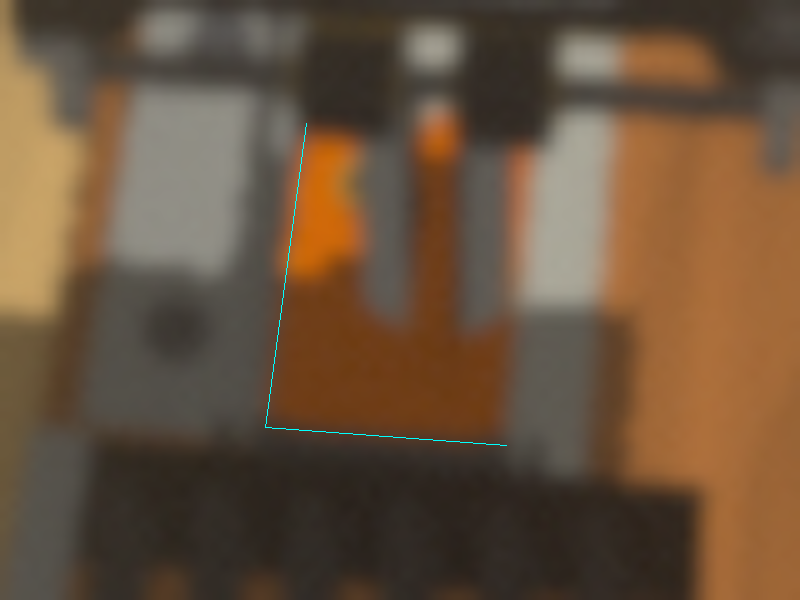

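The ear's end (row ~432) and its fence edge (column ~275) lie on the drawn home lines, and the forces are steady. Handing in.

```bash
python3 -c "
from bench import robot
print(robot.job_done(),robot.current_contact_force())"
```

```text
the job is handed in; nothing more can be done
the job is handed in; nothing more can be done
```

I handed the job in with the largest ear's tongue fully home in the socket and the arm still holding it, pressing about 21 N down on the bed and 16 N toward the fence; the judge's result was not shown.

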